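# Seat a lens mount in its nest and hold it clamped

### The job

Push the lens mount home, square and flush into the corner of the two fence rails on the clamping nest and let go of it. Then flip the safety catch over by its thumb tab so that its arm swings up clear of the clamp lever, and after that pull the lever's bar towards the front of the nest until the clamp foot presses on the mount; finish while still holding the bar there, with the mount still flush. Leave all the other loose parts where they are.

Things in the scene. Friction and masses are not known exactly. Their poses are not given: they have to be found in the camera images.
- nest: Fixed clamping nest: bare aluminium plate 250 (x) by 330 (y) mm, its top 12 mm above the table. Origin on the table; the plate spans x -110..140, y -205..125. x points away from the robot at yaw 0 (its front is -x), y left, z up. 'Nest (x, y, z)' elsewhere means mm in this frame. It carries the two fence rails, the clamp lever (far side) and the safety catch (right, -y, end).
- fence_corner (a point): Inner corner of the two fence rails on the plate's top, nest (60, 100, 12); axes as the nest. One rail runs along y with its face at x = 60 (y -10..115), the other along x with its face at y = 100 (x -60..75); both 15 mm wide, 14 mm high. The mount belongs on their -x, -y side.
- mount_grip (a point): Loose lens mount, about 0.42 kg: centre of its square black block, 35 mm above its underside. Gold plate 100 (x) x 90 (y) x 10 mm; on it the upright block 40 x 40 mm (10 to 54 mm up), then a lens barrel 32 mm across (to 70 mm), all centred. Axes along its sides, parallel to the nest's when seated. Starts flat on the nest plate, about 15 to 55 mm short of each rail, turned up to 0.25 rad.
- mount_corner (a point): Underside corner of the mount's gold plate (+50, +45 mm from its centre) that goes into the fence corner; axes of the mount. Flush means that it meets fence_corner.
- catch (a joint): Safety catch angle, rad: 0 to 0.12 at the start (arm level across the front of the lever's stem: the lever must not be pulled then), stop at 1.3; flipped over means 0.9 or more. The axis runs along nest x. Pushing the thumb tab's tip towards nest -y turns it over and swings the arm up and out, clear of the lever. Needs 1 to 2 N at the tip; friction keeps it where it is left.
- catch_hinge (a point): On the catch's hinge axis, nest (56, -170, 72), at the foot of the thumb tab. The tab is a steel paddle 18 wide (x), 6 thick, 54 mm long, upright, leaning 0.35 rad to +y at catch 0. The catch's arm is 8 mm thick, at nest x = 99.5, and reaches 85 mm from the axis to +y at catch 0. Between tab and lever stem the space above the arm is free.
- catch_tip (a point): Near the rounded tip of the catch's thumb tab, 48 mm from its hinge axis: nest (56, -154, 117) at catch 0, nest (56, -209, 100) at catch 1.3.
- clamp (a joint): Clamp lever angle, rad: 0 at rest (leaning 0.5 rad to +x), grows as its bar is pulled to nest -x, stop at 1.06. The foot meets a seated mount's plate at about 0.92. A spring returns it: the pull at the bar is about 2 N at first, 5 N before the foot touches and 10 N at the stop, where the foot presses with 10 N or so. Pulling it to the stop harms nothing.
- clamp_hinge (a point): On the lever's hinge axis, which runs along nest y through nest (100, -65, 45). The steel stem, 12 mm thick, rises from it at nest y = -100.
- pull_bar (a point): Black round bar of the lever, 14 mm across, parallel to nest y from y = -105 to -16. Origin on its axis at nest y = -65, 100 mm from the hinge axis: nest (148, -65, 133) at lever 0, (52, -65, 133) at 1.0, height 145 half-way. The stem joins it at y = -100 only, so elsewhere it can be pinched from above across x. It turns with the lever.
- foot: Sprung rubber foot, 14 mm across, on the lever's clamp finger at nest y = 55; its origin is 52 mm from the hinge axis. At lever 0 it stands up out of the way, origin about nest (72, 55, 89); pulled, it comes down on the far edge of the mount's plate at about nest x = 48. It gives 9 mm, at 1.5 N per mm.
- lens_cap: Bystander: black disc 42 mm across, 9 mm high, lying on the nest plate. Leave it.
- lock_ring: Bystander: aluminium ring 38 mm across, 6 mm high, lying on the nest plate. Leave it.
- driver: Bystander: screwdriver 170 mm long on the table left of the nest. Leave it.
- dropper: Bystander: closed white bottle 44 mm across, 100 mm high, left of the nest. Leave it.
- spare_lens: Bystander: black lens barrel 44 mm across, 50 mm high, right of the nest. Leave it.
- micrometer: Bystander: micrometer head about 110 mm long, right of the nest. Leave it.
- bracket: Bystander: gold angle bracket 60 x 50 x 46 mm, right of the nest. Leave it.
Things that resemble listed ones, but are neither listed nor needed, are in the scene too. What is shaped like the part that bears mount_grip but pink or purple is not meant.

How it is judged:
By the outcome, as a careful person would: the job done as asked, in the order asked, and still so for the second after the job is handed in, while the arm keeps its last pose, push and grip.
It also fails if it takes over 61 s, if anything falls off the work surface, if the arm or the gripper's body presses on something with over 40 N, if the wrist force passes 120 N, or if a joint passes its speed limit or range.

### The arm

A 6-joint arm with a two-finger parallel gripper is mounted at the origin on the work surface. World frame = base frame: x ahead of the robot, y to its left, z up, the work surface at z = 0. Lengths are in mm, angles in rad, forces in N, time in s.
With the tool pointing down it reaches from about 275 to 825 mm from the base axis. Payload 4.9 kg.
Tool frame: the origin (TCP) lies at the very end of the fingers, on their centre line; the grasp point (between the pads) lies 19 mm behind it; z points along the fingers, y is the direction in which the jaws open and shut (so a half turn about z gives the same grasp; the last joint's range is limited). The gripper opens to 85 mm and grips with 20 to 120 N. Pads are 22 mm wide; open, the fingers measure 114 mm over their backs; the gripper's body (76 mm by 85 mm) begins 54 mm behind the grasp point. The pads swing forward as they close: fully open they stand 13 mm farther back than shut.
Start: joints at [1.194, 0.326, -0.193, 1.052, 0, 1.437], TCP at [132.225, 533.887, 231.281] pointing down, gripper open.
Joint ranges: [-2.65, 2.65], [-0.97, 1.79], [-1.3, 1.35], [-1.93, 2.1], [-1.47, 1.37], [-3.14, 3.14]. Speed limits (rad/s): [2.57, 2.57, 3.14, 3.14, 3.14, 3.14].

### API

Orientations are given as [roll, pitch, yaw] about the fixed x, y, z axes, in that order (R = Rz(yaw) Ry(pitch) Rx(roll)).
In Python, from bench import bot, solve_ik, imaging gives the robot as it stands. Calls block until the motion is done:
- bot.move_ptp(position, orientation): joint-space move of the TCP to a pose.
- bot.movel(position, rot=None, max_speed=150, threshold=None): straight line of the TCP; rot=None keeps the orientation; max_speed is the mean speed in mm/s. With threshold (N) it stops when the force on the tool has changed by that much, and returns True; else False.
- bot.move_j(angles): joint-space move.
- bot.grip(opening, effort=None): opening from 0.0 (shut) to 1.0 (fully open); effort is the grip in N (None keeps the last); returns when the fingers have stopped.
- bot.dwell(seconds).
- solve_ik(position, orientation): joint angles nearest the present ones, or None.
- bot.get_state(): the state.
- imaging.capture(name): name is "scene" or "top" or "wrist"; returns the picture (400x640x3 uint8, blue, green, red); there is no depth.
- imaging.camera_model(name): a dict with "K" (3x3 intrinsics, pixels), "k1" (the pictures are not rectified: a ray, as slopes to the right and down, at radius r is drawn at 1 + k1 r^2 times it, then the intrinsics apply), "position" and "rotation" of the camera in the world. Camera axes: x right, y up, looking along -z (the intrinsics and any distortion apply to the point x, -y, -z); pixel columns grow to the right and rows downward; lengths in mm; the calibration is good to about 2 mm. A picture is of the moment at which its call begins: read the wrist's pose just before it. camera_model takes no time and is no camera call; for the wrist camera it gives the pose at the moment of the call.
A pose or a line that the arm cannot do raises bot.IKError and nothing moves.
- bot.sign_off(): hands the job in, once; it reports no verdict.
The state is a dict: "t": time; "qpos": joint angles; "joint_velocities": joint speeds; "effort": joint torques, N m; "tcp_pos": TCP position; "orientation": TCP orientation; "contact_force": force on the tool from outside, world axes, zero at the start; "wrist_torque": the same for the moment, N m; "opening": opening from 0.0 (shut) to 1.0 (fully open).
Only numpy, scipy, OpenCV 4.12 (cv2) and the standard library are available. Lean on these libraries where they do the work, as an engineer would, in place of code of your own. Each camera call takes 0.05 s, during which the arm holds its last target. There are 200 camera calls.

## Working session

There is one attempt and no reset: what is moved stays moved. The work goes in short steps, each a Python script; the robot and the scene stay as the last script left them, time stands still between calls to the robot, and variables do not carry over. Pictures are saved under pics/ and viewed, about 8 in all and at most 12, crops included, and the job is handed in when it is done.

```bash
mkdir -p pics; ls
python3 - <<'E'
from bench import bot, imaging
import cv2, numpy as np
for n in ("top","scene"):
    im=imaging.capture(n); cv2.imwrite(f"pics/{n}0.png",im)
    m=imaging.camera_model(n); print(n,{k:np.round(np.array(v),4).tolist() for k,v in m.items()})
print(bot.get_state())
E
```

```text
pics
top {'K': [[476.5467, 0.0, 326.9572], [0.0, 476.5467, 188.9821], [0.0, 0.0, 1.0]], 'k1': 0.0015, 'position': [416.0238, -3.5958, 1473.3905], 'rotation': [0.0486, 0.0072, -1.5888]}
scene {'K': [[431.0925, 0.0, 322.5245], [0.0, 431.0925, 199.5431], [0.0, 0.0, 1.0]], 'k1': -0.0504, 'position': [882.7819, -675.5492, 925.84], 'rotation': [0.7599, 0.0184, 0.5287]}
{'t': 0.1, 'qpos': array([ 1.19381476e+00,  3.26878815e-01, -1.93475515e-01,  1.05201827e+00,
       -2.91573696e-05,  1.43659037e+00]), 'joint_velocities': array([ 0.00034048, -0.00151249,  0.00130107,  0.00133052, -0.00014513,
       -0.00018289]), 'effort': array([ 1.00137560e-03, -4.44238365e+01,  2.63037568e+01,  7.88031786e-03,
       -2.00089480e-04,  6.58111048e-06]), 'tcp_pos': array([132.02423837, 533.37757845, 230.57839709]), 'orientation': array([-3.14002665e+00, -1.82015580e-04,  2.89881693e+00]), 'contact_force': array([ 0.15801316, -0.07709878,  0.68306275]), 'wrist_torque': array([ 0.04936176,  0.06215368, -0.034786  ]), 'opening': 1.0013999537421936}
```

View pics/top0.png

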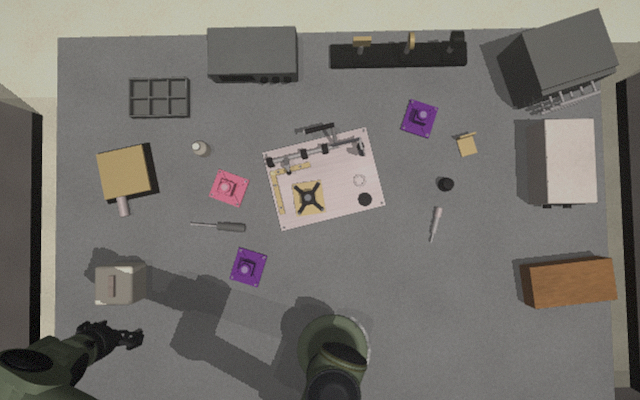

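View pics/scene0.png

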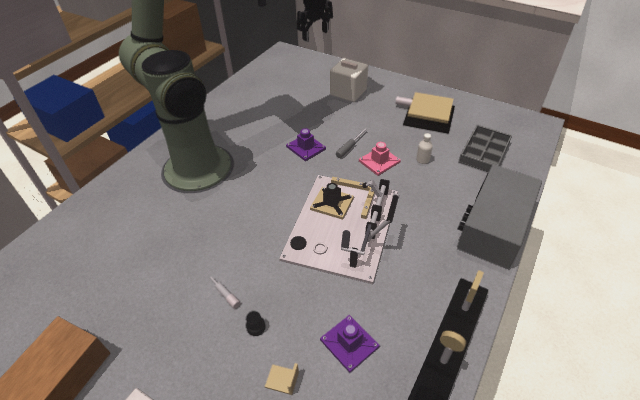

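Picture 1 (top): the nest is at about (323,178), with plate corners near (262,155), (367,128), (385,205) and (281,230). Candidates for the mount:
- gold with a black block at (309,198)
- pink at (229,187)
- purple at (248,266)
- purple at (420,118)

The gold one on the nest fits the description. Picture 2 (scene) agrees: gold mount at (332,200), catch tab at about (346,238).

```bash
cat > h.py <<'E'
from bench import bot, solve_ik, imaging
import cv2, numpy as np, json, os
from scipy.spatial.transform import Rotation as R
def cam(n):
    m=imaging.camera_model(n); return m
def Rm(m):
    r=np.array(m["rotation"],float); return r if r.shape==(3,3) else R.from_euler("xyz",r).as_matrix()
def proj(m,P):
    P=np.atleast_2d(P); c=(P-np.array(m["position"]))@Rm(m)
    s=np.c_[c[:,0],-c[:,1]]/(-c[:,2:]); s=s*(1+m["k1"]*(s**2).sum(1,keepdims=True))
    K=np.array(m["K"]); return s*[K[0,0],K[1,1]]+K[:2,2]
def unproj(m,px,z):
    K=np.array(m["K"]); d=(np.atleast_2d(px)-K[:2,2])/[K[0,0],K[1,1]]; s=d.copy()
    for _ in range(10): s=d/(1+m["k1"]*(s**2).sum(1,keepdims=True))
    v=np.c_[s[:,0],-s[:,1],-np.ones(len(s))]@Rm(m).T; p=np.array(m["position"])
    return p+v*((z-p[2])/v[:,2:])
def nest(): return json.load(open("nest.json"))   # x,y,yaw
def n2w(p):
    x,y,a=nest(); c,s=np.cos(a),np.sin(a); p=np.array(p,float)
    return np.array([x+c*p[0]-s*p[1],y+s*p[0]+c*p[1],p[2]])
E
python3 - <<'E'
from h import *
m=cam("top"); im=cv2.imread("pics/top0.png")
px=[(262,155),(367,128),(385,205),(281,230)]  # (+x,+y),(+x,-y),(-x,-y),(-x,+y)
W=unproj(m,px,12)[:,:2]; N=np.array([(140,125),(140,-205),(-110,-205),(-110,125)],float)
print(W.round(1))
A=W-W.mean(0);B=N-N.mean(0)
a=np.arctan2((B[:,0]*A[:,1]-B[:,1]*A[:,0]).sum(),(A*B).sum())
c,s=np.cos(a),np.sin(a);t=W.mean(0)-np.array([[c,-s],[s,c]])@N.mean(0)
json.dump([*t,a],open("nest.json","w"));print(t,a)
w=cam("wrist");T=np.array(bot.get_state()["tcp_pos"]);Rt=R.from_euler("xyz",bot.get_state()["orientation"]).as_matrix()
print("wrist cam in tool",Rt.T@(np.array(w["position"])-T),(Rt.T@Rm(w)).round(3),w["K"])
E
```

```text
[[ 595.8  204.1]
 [ 673.4 -121.3]
 [ 434.9 -171.2]
 [ 364.2  148.5]]
[493.5562153   50.68324819] 0.22401951567957293
wrist cam in tool [  65.96098622    0.96352144 -142.18377765] [[-0.     0.966  0.259]
 [ 1.    -0.     0.001]
 [ 0.001  0.259 -0.966]] [[315.96827445   0.         314.57406155]
 [  0.         315.96827445 196.69331022]
 [  0.           0.           1.        ]]
```

Run:
```python
from h import *
a=nest()[2]
bot.move_ptp(n2w([-20,-20,260]).tolist(),[np.pi,0,a]); bot.dwell(.2)
m=cam("wrist"); json.dump({k:np.array(v).tolist() for k,v in m.items()},open("w1.json","w"))
im=imaging.capture("wrist"); cv2.imwrite("pics/w1.png",cv2.resize(im,(800,500),interpolation=cv2.INTER_CUBIC)); cv2.imwrite("pics/w1raw.png",im)
s=bot.get_state();print(s["t"],s["tcp_pos"],s["orientation"])
N=[(140,125,12),(140,-205,12),(-110,-205,12),(-110,125,12),(60,100,26),(56,-154,117),(148,-65,133)]
print((proj(m,np.array([n2w(p) for p in N]))*1.25).round(0))
```

```text
2.55 [478.45951367  27.23136619 259.95915593] [-3.14152792e+00  8.08517220e-05  2.25053743e-01]
[[233.  31.]
 [601.  32.]
 [569. 292.]
 [257. 292.]
 [263. 123.]
 [588. 125.]
 [471. -38.]]
```

View pics/w1.png

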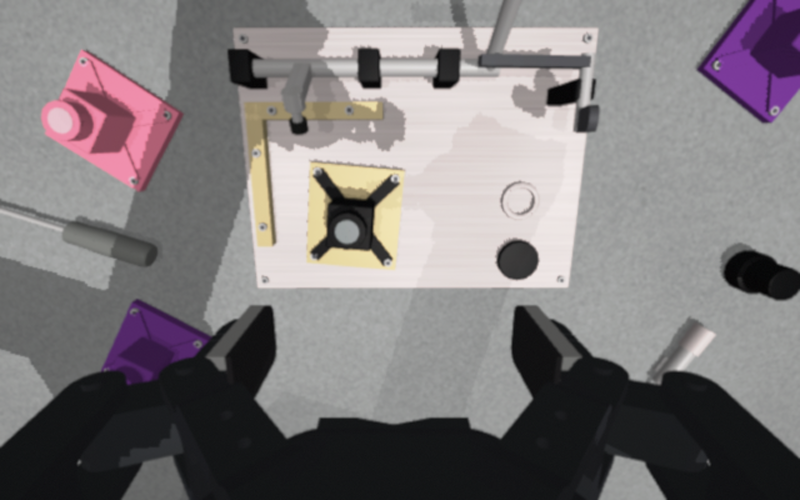

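Picture 3 (wrist): the chosen gold mount has its plate corners at about (312,161), (405,170), (397,269) and (307,263), with the block at (350,225). The nest corners are at (234,28), (598,28), (568,288) and (258,288). The catch tab is at (588,118). The pink and purple lookalikes are off the nest.

Run:
```python
from h import *
m=json.load(open("w1.json"))
def fit(px,N,z):
    W=unproj(m,np.array(px)/1.25,z)[:,:2]; N=np.array(N,float);A=W-W.mean(0);B=N-N.mean(0)
    a=np.arctan2((B[:,0]*A[:,1]-B[:,1]*A[:,0]).sum(),(A*B).sum());c,s=np.cos(a),np.sin(a);Q=np.array([[c,-s],[s,c]])
    t=W.mean(0)-Q@N.mean(0); print("res",(W-N@Q.T-t).round(1).tolist()); return [*t,a]
n=fit([(234,28),(598,28),(568,288),(258,288)],[(140,125),(140,-205),(-110,-205),(-110,125)],12)
print("nest",n); json.dump(n,open("nest.json","w"))
g=fit([(312,161),(405,170),(397,269),(307,263)],[(50,45),(50,-45),(-50,-45),(-50,45)],22)
b=unproj(m,np.array([[347,232]])/1.25,82)
print("mount",g,"barrel",b); json.dump(g,open("mount.json","w"))
c,s=np.cos(n[2]),np.sin(n[2]); d=np.array(g[:2])-n[:2]; print("mount in nest",[c*d[0]+s*d[1],-s*d[0]+c*d[1],g[2]-n[2]])
```

```text
res [[-0.4, -2.0], [-1.3, 1.8], [0.4, 1.3], [1.4, -1.1]]
nest [np.float64(496.75500407545377), np.float64(51.90119331234097), np.float64(0.22593347879746806)]
res [[0.7, -1.0], [-0.4, 0.7], [0.7, -0.3], [-0.9, 0.6]]
mount [np.float64(462.0635648142741), np.float64(62.39844299293728), np.float64(0.139053017272827)] barrel [[461.15222655  63.56279067  82.        ]]
mount in nest [np.float64(-31.458216674857802), np.float64(18.001911357036363), np.float64(-0.08688046152464104)]
```

Run:
```python
from h import *
g=json.load(open("mount.json")); n=nest()
def st(l): s=bot.get_state();print(l,round(s["t"],2),s["tcp_pos"].round(1),s["orientation"].round(3),s["contact_force"].round(1),s["wrist_torque"].round(2),round(s["opening"],3))
bot.move_ptp([g[0],g[1],130],[np.pi,0,g[2]])
bot.grip(0.85,25)
print(bot.movel([g[0],g[1],27],max_speed=100,threshold=10)); st("down")
bot.grip(0.0,25); st("gripped")
bot.movel(n2w([4,49,27]).tolist(),rot=[np.pi,0,n[2]],max_speed=40,threshold=12); st("near")
ex=(n2w([1,0,0])-n2w([0,0,0]));ey=(n2w([0,1,0])-n2w([0,0,0]))
for e,d in ((ex,15),(ey,15)):
    p=np.array(bot.get_state()["tcp_pos"]);p[2]=27
    print(bot.movel((p+d*e).tolist(),max_speed=15,threshold=8)); st("push")
    s=bot.get_state()["tcp_pos"]; q=np.array(s)-n2w([0,0,0]); print("nest",q@ex,q@ey)
```

```text
False
down 4.62 [462.6  62.4  27.5] [ 3.141e+00 -1.000e-03  1.390e-01] [-0.6 -0.6  0.1] [0.07 0.   0.03] 0.851
gripped 5.02 [462.6  62.6  27.6] [-3.141e+00 -1.000e-03  1.390e-01] [0.6 1.2 5.2] [ 0.3   0.17 -0.05] 0.465
near 5.34 [462.8  62.8  27.7] [3.138e+00 2.000e-03 1.430e-01] [-1.  -0.7  5.4] [ 0.1  -0.08  0.01] 0.467
True
push 5.68 [462.8  62.8  27.7] [3.138 0.004 0.143] [-0.6 -1.3  4.4] [ 0.13 -0.06 -0.01] 0.469
nest -30.654687932843306 18.2227340827862
False
push 6.82 [461.1  75.8  27.8] [3.134e+00 2.000e-03 1.420e-01] [ 1.  -6.   6.6] [-0.86 -0.29 -0.02] 0.464
nest -29.37249013026299 31.26166734091514
```

```bash
cat >> h.py <<'E'
def st(l):
    s=bot.get_state(); p=np.array(s["tcp_pos"]);n=nest();c,q=np.cos(n[2]),np.sin(n[2]);d=p[:2]-n[:2];f=s["contact_force"]
    print(l,"t%.2f"%s["t"],"nest",[round(v,1) for v in (c*d[0]+q*d[1],-q*d[0]+c*d[1],p[2])],"yaw-n %.3f"%(s["orientation"][2]-n[2]),
      "Fnest",[round(v,1) for v in (c*f[0]+q*f[1],-q*f[0]+c*f[1],f[2])],"M",s["wrist_torque"].round(2),"op %.3f"%s["opening"]); return s
def npos():
    p=np.array(bot.get_state()["tcp_pos"]);n=nest();c,q=np.cos(n[2]),np.sin(n[2]);d=p[:2]-n[:2]
    return np.array([c*d[0]+q*d[1],-q*d[0]+c*d[1],p[2]])
E
python3 - <<'E'
from h import *
n=nest(); st("0")
p=npos(); bot.movel(n2w([p[0],p[1],28.7]).tolist(),max_speed=20); st("lift")
bot.movel(n2w([3,48,28.7]).tolist(),rot=[np.pi,0,n[2]],max_speed=40,threshold=25); st("near")
for i in (0,1):
    p=npos(); p[2]=28.7; p[i]+=14
    print(bot.movel(n2w(p).tolist(),max_speed=15,threshold=9)); st("push")
cv2.imwrite("pics/w2.png",imaging.capture("wrist"))
E
```

```text
0 t6.82 nest [np.float64(-29.4), np.float64(31.3), np.float64(27.8)] yaw-n -0.084 Fnest [np.float64(-0.3), np.float64(-6.1), np.float64(6.6)] M [-0.86 -0.29 -0.02] op 0.464
lift t7.11 nest [np.float64(-30.2), np.float64(31.5), np.float64(28.1)] yaw-n -0.083 Fnest [np.float64(1.2), np.float64(-0.1), np.float64(-3.2)] M [ 0.02 -0.02  0.04] op 0.465
near t8.17 nest [np.float64(2.6), np.float64(48.0), np.float64(28.6)] yaw-n -0.000 Fnest [np.float64(-0.2), np.float64(-0.8), np.float64(-3.1)] M [-0.1   0.05 -0.  ] op 0.468
True
push t8.88 nest [np.float64(10.9), np.float64(48.1), np.float64(27.7)] yaw-n 0.000 Fnest [np.float64(-0.7), np.float64(0.4), np.float64(3.3)] M [-0.02 -0.13 -0.06] op 0.464
True
push t9.50 nest [np.float64(10.3), np.float64(55.2), np.float64(27.9)] yaw-n 0.000 Fnest [np.float64(-0.2), np.float64(-0.5), np.float64(2.6)] M [ 0.08 -0.09  0.05] op 0.463
```

View pics/w2.png

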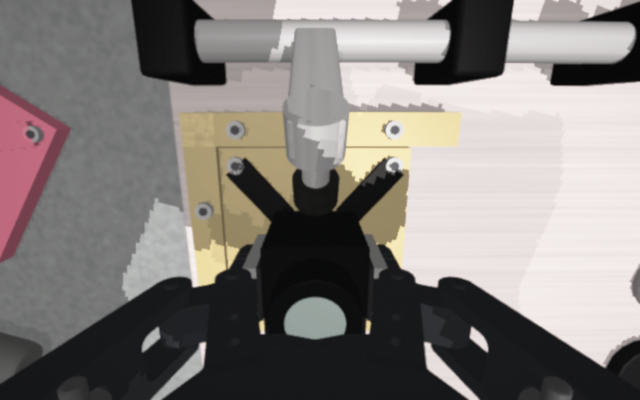

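Picture 4: the mount plate lies along both rails, with the seams at (218,150) and (315,148). Next I release it and nudge each side with shut fingers to square it.

Run:
```python
from h import *
n=nest()
bot.grip(0.6); st("rel")
p=npos(); bot.movel(n2w([p[0],p[1],95]).tolist(),max_speed=120)
def img(k): cv2.imwrite(f"pics/{k}.png",imaging.capture("wrist"))
def push(start,i,yaw):
    s=np.array(start,float)
    bot.movel(n2w([*s[:2],95]).tolist(),rot=[np.pi,0,yaw],max_speed=120); bot.grip(0.0)
    bot.movel(n2w([*s[:2],27]).tolist(),max_speed=90,threshold=15); st("down")
    e=np.r_[s,27.]; e[i]+=22; print(bot.movel(n2w(e).tolist(),max_speed=15,threshold=7)); st("push")
    e=npos(); e[i]-=8; bot.movel(n2w(e).tolist(),max_speed=40)
    e[2]=95; bot.movel(n2w(e).tolist(),max_speed=120)
y1=n[2]-np.pi/2 if solve_ik(n2w([10,8,60]).tolist(),[np.pi,0,n[2]-np.pi/2]) is not None else n[2]+np.pi/2
push([-32,55],0,n[2]); push([10,12],1,y1); 
bot.movel(n2w([-70,45,230]).tolist(),rot=[np.pi,0,n[2]],max_speed=200); bot.dwell(.2)
m=cam("wrist"); json.dump({k:np.array(v).tolist() for k,v in m.items()},open("w3.json","w"))
im=imaging.capture("wrist"); st("look"); cv2.imwrite("pics/w3raw.png",im)
q=proj(m,np.array([n2w(v) for v in [(10,55,22),(60,100,22)]])); print(q)
cv2.imwrite("pics/w3.png",cv2.resize(im[60:260,200:460],(780,600),interpolation=cv2.INTER_CUBIC))
```

```text
rel t9.82 nest [np.float64(10.1), np.float64(54.5), np.float64(27.6)] yaw-n -0.001 Fnest [np.float64(-0.1), np.float64(-0.9), np.float64(-0.2)] M [ 0.03 -0.07 -0.04] op 0.597
down t12.48 nest [np.float64(-31.7), np.float64(54.9), np.float64(27.3)] yaw-n 0.000 Fnest [np.float64(-0.7), np.float64(1.2), np.float64(0.4)] M [-0.03  0.02  0.03] op -0.003
True
push t13.38 nest [np.float64(-21.4), np.float64(55.1), np.float64(26.3)] yaw-n -0.000 Fnest [np.float64(1.1), np.float64(-0.5), np.float64(-1.0)] M [-0.   -0.01 -0.03] op 0.002Traceback (most recent call last):
  File "<stdin>", line 14, in <module>
  File "<stdin>", line 8, in push
bench.IKError: the arm cannot follow that straight line within its joint ranges
```

Run:
```python
from h import *
n=nest()
p=npos(); p[2]=150; bot.movel(n2w(p).tolist(),max_speed=200)
for yaw in (n[2]-np.pi/2,n[2]+np.pi/2):
    try: bot.move_ptp(n2w([10,12,100]).tolist(),[np.pi,0,yaw]); break
    except bot.IKError: print("no",yaw)
st("above"); bot.movel(n2w([10,12,27]).tolist(),max_speed=90,threshold=15)
print(bot.movel(n2w([10,35,27]).tolist(),max_speed=15,threshold=7)); st("push")
p=npos(); p[1]-=8; bot.movel(n2w(p).tolist(),max_speed=40); p[2]=100; bot.movel(n2w(p).tolist(),max_speed=150)
bot.move_ptp(n2w([-70,45,230]).tolist(),[np.pi,0,n[2]]); bot.dwell(.2)
m=cam("wrist"); json.dump({k:np.array(v).tolist() for k,v in m.items()},open("w3.json","w"))
im=imaging.capture("wrist"); st("look"); cv2.imwrite("pics/w3raw.png",im)
q=proj(m,np.array([n2w(v) for v in [(10,55,22),(60,100,22)]])); print(q)
cv2.imwrite("pics/w3.png",cv2.resize(im[60:260,200:460],(780,600),interpolation=cv2.INTER_CUBIC))
```

```text
above t18.82 nest [np.float64(10.0), np.float64(12.0), np.float64(100.0)] yaw-n -1.571 Fnest [np.float64(-0.9), np.float64(0.3), np.float64(-0.5)] M [-0.03  0.03 -0.03] op 0.002
True
push t20.71 nest [np.float64(10.1), np.float64(24.0), np.float64(27.2)] yaw-n -1.571 Fnest [np.float64(-1.3), np.float64(-0.8), np.float64(3.1)] M [-0.19  0.01 -0.04] op -0.002
look t25.86 nest [np.float64(-70.0), np.float64(45.0), np.float64(230.0)] yaw-n -0.000 Fnest [np.float64(0.2), np.float64(0.1), np.float64(0.6)] M [ 0.02 -0.02  0.03] op 0.000
[[305.77506243  97.49541088]
 [261.30728373  46.35872822]]
```

View pics/w3.png

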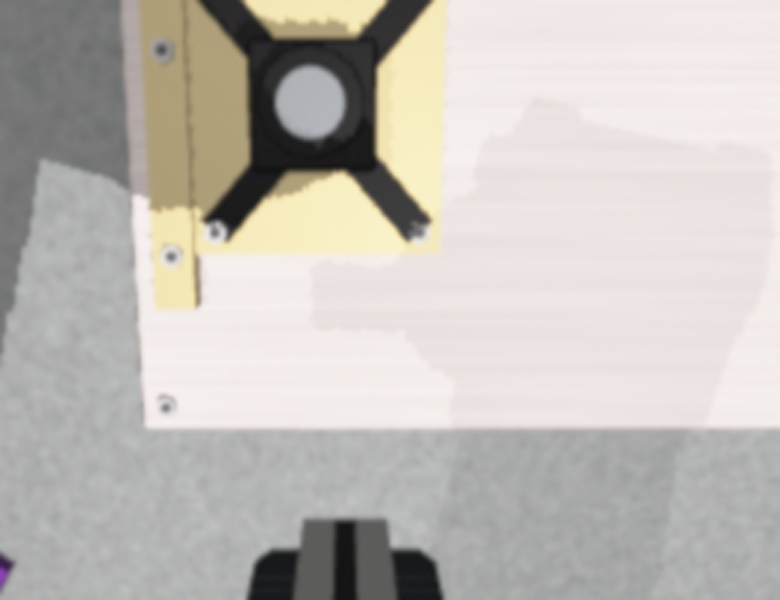

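Picture 5: the mount plate's seam runs straight and closed along the y = 100 rail, at x≈185–200 in the crop. Both nudge contacts came at the expected seated positions (-21.4 against -21, and 24.0 against 24). On to the catch.

Run:
```python
from h import *
n=nest()
bot.movel(n2w([52,-122,175]).tolist(),max_speed=200); 
bot.movel(n2w([52,-122,100]).tolist(),max_speed=100,threshold=10); st("down")
for y in (-145,-160,-175,-185,-193):
    r=bot.movel(n2w([52,y,100]).tolist(),max_speed=60,threshold=20); st(f"{y} {r}")
    if r: break
p=npos(); p[1]+=12; bot.movel(n2w(p).tolist(),max_speed=80); p[2]=190; bot.movel(n2w(p).tolist(),max_speed=150)
bot.grip(0.5); cv2.imwrite("pics/s4raw.png",im:=imaging.capture("scene"))
cv2.imwrite("pics/s4.png",cv2.resize(im[150:290,270:420],(643,600),interpolation=cv2.INTER_CUBIC)); st("end")
m=cam("scene"); print((proj(m,np.array([n2w(v) for v in [(56,-154,117),(56,-209,100),(148,-65,133)]]))-[270,150])*4.286)
```

```text
down t27.98 nest [np.float64(52.5), np.float64(-122.1), np.float64(100.6)] yaw-n 0.000 Fnest [np.float64(-0.5), np.float64(0.2), np.float64(0.4)] M [-0.01 -0.04  0.04] op 0.001
-145 False t28.51 nest [np.float64(51.9), np.float64(-145.6), np.float64(100.0)] yaw-n -0.001 Fnest [np.float64(-0.0), np.float64(-0.3), np.float64(-0.6)] M [-0.03  0.02  0.02] op -0.002
-160 False t28.91 nest [np.float64(52.0), np.float64(-160.6), np.float64(99.9)] yaw-n -0.001 Fnest [np.float64(0.0), np.float64(0.7), np.float64(-0.1)] M [-0.03 -0.   -0.05] op -0.003
-175 False t29.31 nest [np.float64(52.1), np.float64(-175.8), np.float64(100.0)] yaw-n -0.001 Fnest [np.float64(0.4), np.float64(0.7), np.float64(-0.3)] M [ 0.05 -0.    0.02] op 0.000
-185 False t29.62 nest [np.float64(52.0), np.float64(-185.7), np.float64(100.0)] yaw-n -0.001 Fnest [np.float64(-0.1), np.float64(-0.4), np.float64(-0.4)] M [-0.02  0.03 -0.05] op -0.001
-193 False t29.91 nest [np.float64(52.1), np.float64(-193.7), np.float64(100.0)] yaw-n -0.001 Fnest [np.float64(-0.5), np.float64(-0.1), np.float64(-0.1)] M [ 0.   -0.    0.09] op 0.003
end t31.48 nest [np.float64(52.0), np.float64(-181.6), np.float64(189.8)] yaw-n -0.000 Fnest [np.float64(0.1), np.float64(-0.6), np.float64(-0.9)] M [0.   0.01 0.03] op 0.501
[[324.6053583  352.11055207]
 [297.65403875 446.08421499]
 [519.4013335  254.77455689]]
```

View pics/s4.png

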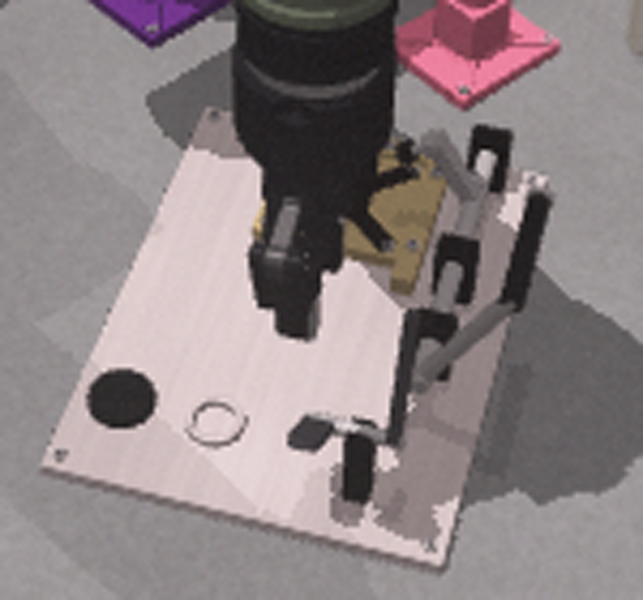

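Picture 6 (scene): the tab now lies over at (308,432), near its predicted 1.3 position. The arm stands up at (405,310)–(395,440), clear of the lever, so the catch is flipped. Now I pinch the bar across x.

Run:
```python
from h import *
n=nest()
Y=-52
def bar(th,dz=-19): a=0.5-th; return n2w([100+100*np.sin(a),Y,45+100*np.cos(a)+dz]).tolist()
for yaw in (n[2]-np.pi/2,n[2]+np.pi/2):
    js=[solve_ik(bar(t),[np.pi,0,yaw]) for t in (0,.5,1.06)]; print(yaw,[None if j is None else np.round(j,2).tolist() for j in js])
yaw=n[2]-np.pi/2
bot.move_ptp(n2w([148,Y,205]).tolist(),[np.pi,0,yaw]); st("above")
print(bot.movel(bar(0),max_speed=100,threshold=8)); st("down")
bot.grip(0.0,40); st("grip")
```

```text
-1.3448628479974285 [[-0.06, 0.61, -0.06, 0.91, 0.0, -1.86], [-0.08, 0.51, -0.19, 0.87, 0.0, -1.88], [-0.11, 0.44, -0.35, 0.78, 0.0, -1.91]]
1.7967298055923646 [[-0.06, 0.61, -0.06, 0.91, 0.0, 1.28], [-0.08, 0.51, -0.19, 0.87, 0.0, 1.26], [-0.11, 0.44, -0.35, 0.78, 0.0, 1.23]]
above t35.18 nest [np.float64(148.0), np.float64(-52.1), np.float64(205.0)] yaw-n -1.571 Fnest [np.float64(0.7), np.float64(-0.2), np.float64(0.1)] M [ 0.04 -0.03 -0.01] op 0.501
False
down t36.24 nest [np.float64(148.5), np.float64(-52.2), np.float64(114.5)] yaw-n -1.571 Fnest [np.float64(-0.7), np.float64(0.1), np.float64(-0.0)] M [ 0. -0. -0.] op 0.503
grip t36.62 nest [np.float64(148.9), np.float64(-52.1), np.float64(114.5)] yaw-n -1.571 Fnest [np.float64(1.6), np.float64(0.1), np.float64(0.9)] M [ 0.12 -0.27  0.02] op 0.149
```

Run:
```python
from h import *
Y=-52
def bar(th,dz=-19): a=0.5-th; return n2w([100+100*np.sin(a),Y,45+100*np.cos(a)+dz]).tolist()
for th in (.15,.3,.45,.6,.75,.9,1.0,1.05):
    r=bot.movel(bar(th),max_speed=60,threshold=40); s=st(f"{th} {r}")
    if r: break
cv2.imwrite("pics/w5raw.png",imaging.capture("wrist"))
im=imaging.capture("scene")
cv2.imwrite("pics/s5.png",cv2.resize(im[150:290,270:420],(643,600),interpolation=cv2.INTER_CUBIC))
```

```text
0.15 False t37.02 nest [np.float64(136.0), np.float64(-52.2), np.float64(121.0)] yaw-n -1.571 Fnest [np.float64(5.5), np.float64(-0.5), np.float64(2.3)] M [ 0.43 -1.28  0.06] op 0.150
0.3 False t37.42 nest [np.float64(122.4), np.float64(-52.2), np.float64(126.0)] yaw-n -1.571 Fnest [np.float64(4.8), np.float64(-0.5), np.float64(6.8)] M [ 0.41 -1.12  0.05] op 0.149
0.45 False t37.82 nest [np.float64(108.7), np.float64(-52.2), np.float64(128.8)] yaw-n -1.570 Fnest [np.float64(5.8), np.float64(2.2), np.float64(9.2)] M [ 0.67 -1.35 -0.04] op 0.147
0.6 False t38.22 nest [np.float64(92.1), np.float64(-52.2), np.float64(127.4)] yaw-n -1.571 Fnest [np.float64(3.5), np.float64(1.7), np.float64(8.1)] M [ 0.41 -0.87  0.01] op 0.144
0.75 False t38.62 nest [np.float64(77.7), np.float64(-52.3), np.float64(124.7)] yaw-n -1.571 Fnest [np.float64(4.4), np.float64(1.8), np.float64(6.1)] M [ 0.44 -1.12  0.04] op 0.149
0.9 False t39.02 nest [np.float64(62.8), np.float64(-52.3), np.float64(119.7)] yaw-n -1.571 Fnest [np.float64(3.3), np.float64(0.9), np.float64(7.6)] M [ 0.37 -0.75  0.06] op 0.141
1.0 False t39.33 nest [np.float64(55.2), np.float64(-52.3), np.float64(115.6)] yaw-n -1.571 Fnest [np.float64(6.3), np.float64(1.1), np.float64(6.0)] M [ 0.52 -1.35 -0.06] op 0.145
1.05 False t39.58 nest [np.float64(52.8), np.float64(-52.4), np.float64(114.2)] yaw-n -1.570 Fnest [np.float64(8.0), np.float64(2.3), np.float64(9.1)] M [ 0.9  -1.82  0.  ] op 0.150
```

View pics/s5.png

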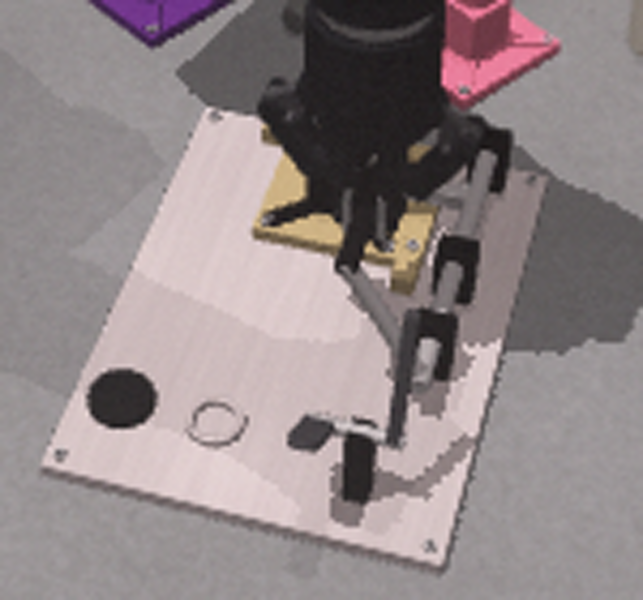

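View pics/w5raw.png

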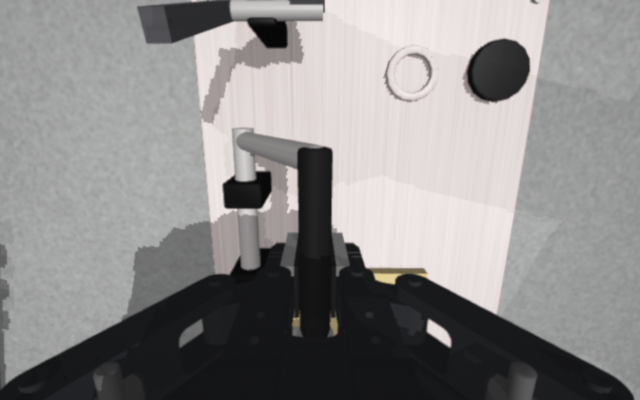

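Run:
```python
from h import *
Y=-52
def bar(th,dz=-19): a=0.5-th; return n2w([100+100*np.sin(a),Y,45+100*np.cos(a)+dz]).tolist()
bot.movel(bar(1.10),max_speed=30,threshold=40); bot.dwell(.5); s=st("end")
m=cam("scene"); im=imaging.capture("scene"); Z=6; o=np.array([310,165])
c=cv2.resize(im[165:255,310:420],None,fx=Z,fy=Z,interpolation=cv2.INTER_CUBIC)
P=[(60,10,22),(-40,10,22),(-40,100,22),(60,-10,26),(60,10,26),(-60,100,26)]
q=proj(m,np.array([n2w(v) for v in P])); q=(q-o+.5)*Z; print(q.round())
for u in q: cv2.circle(c,tuple(int(v) for v in u),3,(0,0,255),1)
cv2.imwrite("pics/s6.png",c)
```

```text
end t40.50 nest [np.float64(49.4), np.float64(-52.4), np.float64(111.9)] yaw-n -1.570 Fnest [np.float64(9.3), np.float64(2.9), np.float64(11.2)] M [ 0.93 -1.93 -0.05] op 0.144
[[313. 276.]
 [110. 232.]
 [162. 106.]
 [303. 301.]
 [314. 270.]
 [123.  93.]]
```

View pics/s6.png

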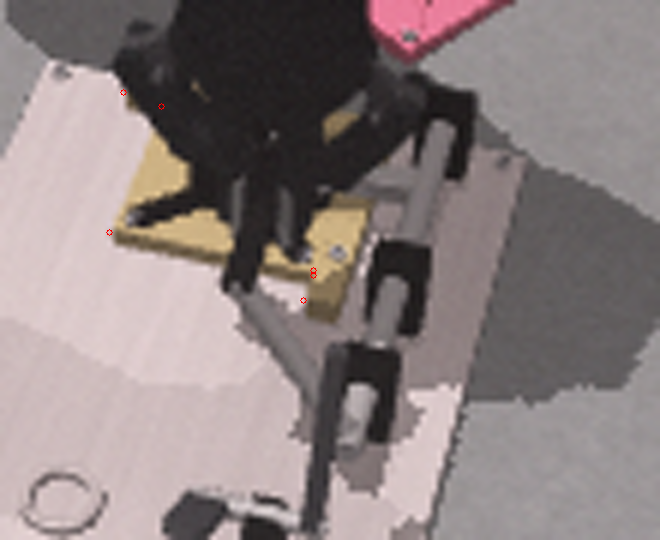

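Pictures 7–9: the bar is held in the pads. The mount edge still meets the x rail at (313,272) and matches the predicted flush corners to within a pixel of the original image. The foot's finger is down, and the catch arm is still up. Handing in.

```bash
python3 -c "
from h import *
st('final'); bot.sign_off()"
```

```text
final t40.55 nest [np.float64(49.4), np.float64(-52.4), np.float64(111.9)] yaw-n -1.570 Fnest [np.float64(10.5), np.float64(2.8), np.float64(10.8)] M [ 0.9  -1.99 -0.01] op 0.147
the job is handed in; nothing more can be done
```

I slid the gold mount into the fence corner, let go and nudged both sides square. I then flipped the catch, pulled the lever bar forward and handed in at 40.6 s while still gripping it.

- **Mount:** both nudge contacts were within about 0.5 mm of the seated position. The last scene picture matches flush to within a pixel. The gripper hid the corner itself and the foot at the end, so those two were not seen directly.
- **Catch:** it is visibly over, at an estimated 1.2 rad. The push force was too small to measure, so this rests on the pictures and the finger path.
- **Lever:** it is at about 1.04 rad (foot contact is about 0.92), with about 10 N of pull at the bar. Foot pressure is inferred from these, not measured.
- **Misstep:** two early moves while gripping the mount stopped short or dragged, because the fingers pressed it down with about 5 N. Raising the gripper slightly fixed it.
- **Other parts:** I did not touch any of the other loose parts. The lens cap and lock ring look unmoved in the last pictures; the rest were not checked individually.

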